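# Lock a well plate on the shaker with its two-stage clamp lever and start it

### The arm

A 6-joint arm with a two-finger parallel gripper is mounted at the origin on a cart in front of the work surface, level with it; the furniture and walls round the work are solid. World frame = base frame: x ahead of the robot, y to its left, z up, the work surface at z = 0. Lengths are in mm, angles in rad, forces in N, time in s.
With the tool pointing down it reaches from about 350 to 775 mm from the base axis. Payload 7.3 kg.
Tool frame: the origin (TCP) lies midway between the tips of the shut fingers; the grasp point (between the pads) lies 19 mm behind it; z points along the fingers, y is the line along which they close (so a half turn about z gives the same grasp; the last joint's range is limited). The gripper opens to 92 mm and grips with 3 to 60 N. Pads are 19 mm wide; open, the fingers measure 130 mm over their backs; the gripper's body (75 mm by 190 mm) begins 47 mm behind the grasp point.
Start: joints at [-1.384, 0.342, 1.524, -0, 1.275, -0.146], TCP at [171.535, -496.206, 226.741] pointing down, gripper open.
Joint ranges: [-2.53, 2.53], [-0.77, 2.02], [0.04, 2.7], [-1, 4.14], [0.28, 2.66], [-3.11, 3.11]. Speed limits (rad/s): [2.57, 2.57, 3.14, 3.14, 3.14, 3.14].

### API

Orientations are given as [roll, pitch, yaw] about the fixed x, y, z axes, in that order (R = Rz(yaw) Ry(pitch) Rx(roll)).
In Python, from plant import get_obs, capture, camera_model, close_job, search_frame, regions_of, pinpoint gives the robot as it stands. The module is installed in compiled form; this text tells all that it offers.
- The arm moves only by the shell command python3 -m pendant 'ROWS'. ROWS is JSON, one flat list of numbers, 7 for each row, row after row: the shift along the tool's x, y, z in units of 30 mm (1.0 is 30 mm), then the turn, a rotation vector about the tool's x, y, z in units of 4 degrees (1.0 is 4 degrees), then the closure, from -1 (fully open) to 1 (shut), so that 0 is half open. In form: [dx, dy, dz, wx, wy, wz, gripper, dx, dy, dz, wx, wy, wz, gripper, ...]. A call has 1 to 12 rows; each row shifts and turns the commanded pose from where the row before left it, along the tool's axes as they then stand; what a row does not reach is not made up. A row lasts 1/10 s, in which the tool goes at most 50 mm and 8.59 degrees, less where a joint would pass 70% of its speed; a pose out of reach is approached as far as the arm can. A call with a number of a shift or a turn outside -1 to 1 is refused whole. A call with a gripper value outside its range is refused whole. The fingers move at their own pace and stop on an object; the grip force is fixed at half the most. Time passes only in rows, so rows that do not move let the fingers close. It gives the time, the measured TCP pose, the force, the opening and the grip force at its end, in the units of the state.
- get_obs(): the state, without advancing time (a new reading comes with each control period).
- capture(name): name is "scene" or "top" or "wrist"; returns the picture (480x640x3 uint8, red, green, blue); there is no depth.
- camera_model(name): a dict with "fov_y" (degrees; the focal length in pixels is half the picture's height over the tangent of half this angle, whatever the lens; pixels are square), "cx", "cy" (the principal point, pixels), "D" ([k1, k2, p1, p2, k3] as OpenCV has them; the pictures are not rectified), "pose" (4x4, takes a point from camera to world coordinates). Camera axes: x right, y up, looking along -z (the intrinsics and any distortion apply to the point x, -y, -z); pixel columns grow to the right and rows downward; lengths in mm; the calibration is good to about 2 mm. A picture is of the moment at which its call begins: read the wrist's pose just before it. camera_model takes no time and is no camera call; for the wrist camera it gives the pose at the moment of the call.
- close_job(): hands the job in; it is judged then, once.
Trained networks look in the newest picture that a camera, given by its name, has taken for a name from the list of things; names that differ only in an ending like _2 or _b are one class to them, and where a whole thing is asked for, a point or a joint stands for the part that bears it (a point fixed in the world has none). Each returns a list of dicts, best first, with "score" (0 to 1); they miss things now and then, are a little off and sometimes report something else, mostly with a low value. They report only what shows in the picture. A call takes as long as a camera call.
- search_frame(camera, thing): "location" ([column, row] in pixels, amid what is visible of it).
- regions_of(camera, thing): "pixels" (480x640 bool, what is visible of it) and "location" ([column, row] in pixels, amid what is visible of it).
- pinpoint(camera, thing): "location" ([column, row] in pixels: a listed point, or the origin of a listed thing).
The state is a dict: "time": time; "joint_positions": joint angles; "dq": joint speeds; "tau": joint torques, N m; "tool_pos": TCP position; "tcp_rot": TCP orientation; "contact_force": force on the tool from outside, world axes, zero at the start; "moment": the same for the moment, N m; "grip_width": finger opening in mm; "finger_force": force on a finger pad.
Only numpy, scipy, OpenCV 4.12 (cv2) and the standard library are available. Lean on these libraries where they do the work, as an engineer would, in place of code of your own. Each camera call takes 0.05 s, during which the arm holds its last target. There are 200 camera calls.

### The job

Get the well plate on the white shaker ready and start the run: with a fingertip, push the plate straight back along its bed until its rear edge sits flush against the rear stop, then push the red-knobbed clamp lever past its first detent all the way to the second stop so that the pad clamps the plate, and only then press the green start button and let it go. Push and press only: do not lift or tip the plate, do not press the red stop button, and leave everything else on the bench where it stands.

Things in the scene. Friction and masses are not known exactly. Their poses are not given: they have to be found in the camera images.
- shaker: microplate shaker fixed on the bench: white housing 270 mm wide (its y), 270 mm deep (its x, -165 at the sloped front console to +105 at the back). Origin at bench height under the middle of the platform; x points to its back (away from the robot), y to its left, z up. Plate bed: black rubber mat 82 mm above the bench, x -97 to +85, y -31 to +114, its front open
- rear_stop (a point): middle of the rear stop's front face, at bed height (82 mm above the bench); axes as the shaker's. The stop is the blue rail along the back of the bed. All blue rails rise 11 mm above the bed. Left rail: face 65 mm to +y of this point; right guide: face 64 mm to -y, with a gap for the clamp pad; both run from 118 mm in front of the stop to the stop
- plate: pinkish-white 96-well plate, 45 g, loose on the bed between the rails, 25 to 50 mm short of the rear stop. Body 82 mm (its x) by 124 mm (its y) by 14 mm high (skirt drawn 2 mm wider all round). Origin at the centre of its underside; x points to the shaker's back. Flush at the rear stop its origin is 41 mm in front of point rear_stop. It has 2.5 mm play to each side
- clamp_lever (a joint): lever angle, rad, counter-clockwise from above about a vertical axis: 0 released, 0.6 first detent (yellow mark: pad advanced, plate still loose), 1.2 second stop (green mark: plate clamped; hard stop). A spring detent holds it at each; leaving 0 takes 6 to 8 N at the knob, leaving 0.6 about 5 to 7 N; past half-way between two places it snaps on by itself
- lever_knob (a point): centre of the upright red knob on the lever: 17 mm diameter, 40 mm high (top 20 mm above this point, 140 mm above the bench), 62 mm from the pivot. The steel arm under it has its top 101 mm above the bench. Released, the lever points to the shaker's front right, at the second stop to its back right: the knob travels 70 mm towards the back, bulging 11 mm to the right
- lever_pivot (a point): axis of the lever, at platform height (80 mm above the bench); axes as the shaker's. Hub 22 mm in diameter, its top 109 mm above the bench. At joint value q the knob stands from the pivot by 62 mm times (sin(q - 0.6), -cos(q - 0.6)) in the shaker's x and y
- clamp_pad: blue and black sprung pad, 36 mm wide, right of the bed; the lever drives it to the shaker's +y against the plate's right end. Origin at the middle of its front face, at platform height. With the plate home and the lever at the second stop it presses on the plate with about 7 N
- start_button (a joint): travel of the green start button, m: 0 up, 0.005 fully down; springs back when let go, fully down takes 5 N
- start_button_top (a point): centre of the top of the green start button, 22 mm in diameter, on the sloped front console at the left; its axis leans 14 degrees from vertical towards the front, it can be pressed straight down
- stop_button (a joint): travel of the red stop button, m: 0 up, 0.005 fully down; not to be pressed
- stop_button_top (a point): centre of the top of the red stop button, 22 mm in diameter, 60 mm to the right of the green one
- strip_rack: bystander: purple rack of white tube strips, 84x122x35 mm, right of the shaker; origin under its centre
- timer: bystander: white timer with three coloured keys, 66x62x20 mm, front right; origin under its centre
- petri: bystander: petri dish, 60 mm across, 15 mm high, on the right; origin under its centre
- highlighter: bystander: yellow marker pen, 21x133x16 mm, lying in front of the shaker; origin under its centre
- vial: bystander: clear vial with orange cap, 38 mm across, 66 mm high, left of the shaker; origin under its centre
- red_bottle: bystander: bottle with red cap, 48 mm across, 85 mm high, left of the shaker; origin under its centre
- amber_bottle: bystander: amber bottle with black cap, 52 mm across, 125 mm high, left of the shaker; origin under its centre

How it is judged:
By the outcome, as a careful person would: the job done as asked, in the order asked, and still so for the second after the job is handed in, with the robot touching nothing.
It also fails if it takes over 45 s, if anything falls off the work surface, if the arm or the gripper's body presses on something with over 40 N, if the wrist force passes 120 N, or if a joint passes its speed limit or range.

## Working session

There is one attempt and no reset: what is moved stays moved. The work goes in short steps, Python scripts to look and compute and a shell command to move; the robot and the scene stay as the last step left them, time stands still between calls to the robot, and variables do not carry over. Pictures are saved under pics/ and viewed, at most 12 in all, crops included, and the job is handed in when it is done.

```bash
mkdir -p pics; cat > h.py <<'E'
import numpy as np, cv2
from plant import *
def K(n):
    m=camera_model(n); f=240/np.tan(np.radians(m["fov_y"])/2)
    return np.array([[f,0,m["cx"]],[0,f,m["cy"]],[0,0,1]]),np.array(m["D"],float),np.array(m["pose"])
def ray(n,px,M=None):
    k,D,T=M or K(n); p=cv2.undistortPoints(np.array([[px]],float),k,D)[0,0]
    return T[:3,3],T[:3,:3]@np.array([p[0],-p[1],-1])
def atz(n,px,z,M=None):
    o,d=ray(n,px,M); return o+d*(z-o[2])/d[2]
def tri(obs):
    A=0;b=0
    for o,d in obs:
        d=d/np.linalg.norm(d);P=np.eye(3)-np.outer(d,d);A=A+P;b=b+P@o
    return np.linalg.solve(A,b)
def proj(n,X):
    k,D,T=K(n); c=T[:3,:3].T@(np.array(X,float)-T[:3,3]); c=np.array([[[c[0],-c[1],-c[2]]]])
    return cv2.projectPoints(c,np.zeros(3),np.zeros(3),k,D)[0].ravel()
def save(n,f):
    im=capture(n); cv2.imwrite("pics/"+f,im[:,:,::-1]); return im
E
python3 - <<'E'
from h import *
for n in("scene","top"): save(n,n+"1.png")
Z=dict(rear_stop=82,plate=82,lever_knob=120,lever_pivot=80,start_button_top=None,stop_button_top=None,shaker=0,clamp_pad=80)
for t,z in Z.items():
    o=[]
    for n in("scene","top"):
        r=pinpoint(n,t)
        for q in r[:2]: print(t,n,np.round(q["location"],1),round(q["score"],2),np.round(atz(n,q["location"],z if z is not None else 70),1))
        if r:o.append(ray(n,r[0]["location"]))
    if len(o)==2: print("   tri",np.round(tri(o),1))
print(get_obs())
E
```

```text
rear_stop scene [237.8 232.1] 0.55 [645.6 222.8  82. ]
rear_stop scene [186.5 296. ] 0.25 [487.  438.5  82. ]
rear_stop top [255.2 175.9] 0.91 [656.2 223.8  82. ]
   tri [656.1 222.1  74.5]
plate scene [255.2 242. ] 0.89 [579.4 198.9  82. ]
plate top [266.7 208.4] 0.79 [573.2 193.2  82. ]
   tri [574.9 196.5  83.9]
lever_knob scene [288.9 197.7] 0.65 [666.4  38.8 120. ]
lever_knob scene [241.3 232.4] 0.47 [596.1 229.8 120. ]
lever_knob top [322.2 184.7] 0.78 [627.9  53.3 120. ]
   tri [624.4  56.2 153. ]
lever_pivot scene [271.2 219.5] 0.75 [647.4 112.4  80. ]
lever_pivot top [300.1 182.6] 0.92 [639.6 109.6  80. ]
lever_pivot top [188. 256.] 0.37 [451.7 392.2  80. ]
   tri [640.5 112.1  84.4]
start_button_top scene [286.3 273.8] 0.58 [432.1 179.8  70. ]
start_button_top top [272.4 261. ] 0.46 [441.1 178.2  70. ]
   tri [440.5 177.6  61.6]
stop_button_top scene [298.4 260.7] 0.58 [458.6 127.2  70. ]
stop_button_top top [233.2 311.7] 0.62 [312.3 276.3  70. ]
stop_button_top top [292.2 254.1] 0.61 [458.8 128.3  70. ]
   tri [308.4 230.9 248.5]
shaker scene [274.4 256.5] 0.74 [576.9 144.
[... 228 characters left out ...]
: 0.9, 'joint_positions': array([-1.38398138e+00,  3.41961978e-01,  1.52406342e+00, -2.66381029e-05,
        1.27542175e+00, -1.45986315e-01]), 'dq': array([-4.15406858e-04, -7.32877164e-05, -7.69754649e-04, -2.79573193e-04,
       -6.73382298e-05, -1.92659996e-03]), 'tau': array([-1.18861783e-03, -4.31124794e+01, -2.44475466e+01,  7.15672388e-02,
        4.81853297e-02, -2.69129519e-08]), 'tool_pos': array([ 171.53855122, -496.21448925,  226.77304957]), 'tcp_rot': array([3.14145240e+00, 4.63820972e-05, 3.32809012e-01]), 'contact_force': array([0.33150196, 0.18633859, 0.15169269]), 'moment': array([-0.01939451,  0.0506032 , -0.01772939]), 'finger_force': 0.0, 'grip_width': 91.89023643213203}
```

View pics/top1.png

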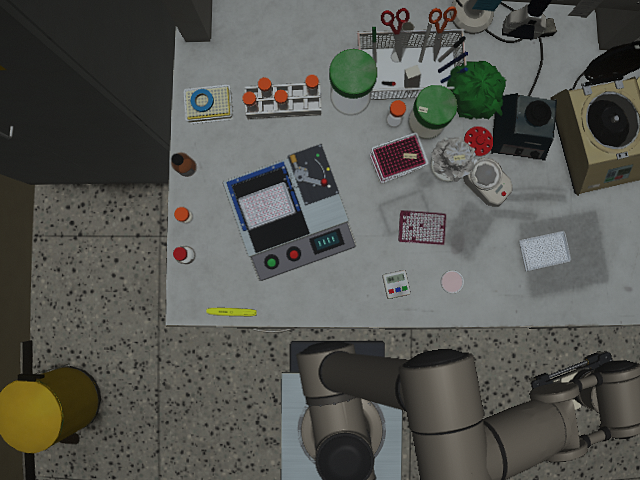

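View pics/scene1.png

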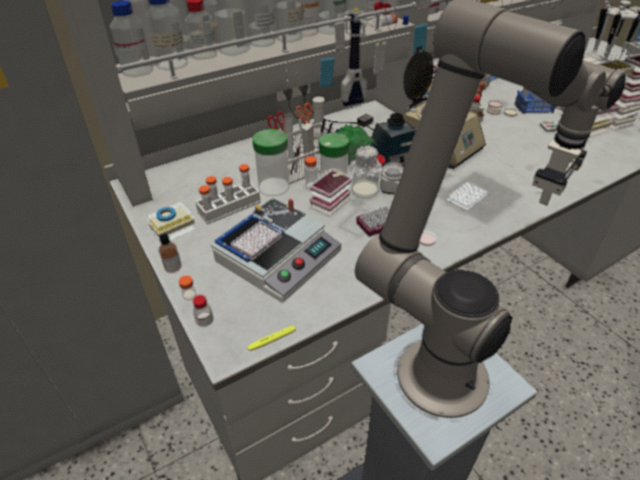

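The pictures show the shaker at about x 592, y 146, yawed about 0.33. In the top view the green button is at (271,262), the red at (293,255), the knob near (322,184) and the plate at (268,205). I'll move the wrist camera over it with the fingers shut.

```bash
python3 -m pendant '[0.97,-0.82,-0.18,0,0,0,1,0.97,-0.82,-0.18,0,0,0,1,0.97,-0.82,-0.18,0,0,0,1,0.97,-0.82,-0.18,0,0,0,1,0.97,-0.82,-0.18,0,0,0,1,0.97,-0.82,-0.18,0,0,0,1,0.97,-0.82,-0.18,0,0,0,1,0.97,-0.82,-0.18,0,0,0,1,0.97,-0.82,-0.18,0,0,0,1,0.97,-0.82,-0.18,0,0,0,1]'
python3 -m pendant '[0.97,-0.82,-0.18,0,0,0,1,0.97,-0.82,-0.18,0,0,0,1,0.97,-0.82,-0.18,0,0,0,1,0.97,-0.82,-0.18,0,0,0,1,0.97,-0.82,-0.18,0,0,0,1,0.97,-0.82,-0.18,0,0,0,1,0.97,-0.82,-0.18,0,0,0,1,0,0,0,0,0,0,1,0,0,0,0,0,0,1]'
python3 - <<'E'
from h import *
save("wrist","w1.png"); M=K("wrist")
print(np.round(M[2],2))
for t,z in dict(rear_stop=82,plate=82,lever_knob=120,lever_pivot=80,start_button_top=62,stop_button_top=62,clamp_pad=80).items():
    for q in pinpoint("wrist",t)[:2]: print(t,np.round(q["location"],1),round(q["score"],2),np.round(atz("wrist",q["location"],z,M),1))
E
```

```text
time: 1.9
tool_pos: [366.8, -167.2, 281.2]
tcp_rot: [3.141, -0.0, 0.333]
contact_force: [1.1, -0.8, -0.4]
grip_width: 16.5
finger_force: 0.0
time: 2.8
tool_pos: [502.4, 61.2, 318.1]
tcp_rot: [3.141, 0.001, 0.335]
contact_force: [0.5, 0.4, -0.5]
grip_width: 0.3
finger_force: 0.0
[[ 3.3000e-01  9.0000e-01  2.8000e-01  5.7791e+02]
 [-9.4000e-01  3.1000e-01  1.0000e-01  8.6210e+01]
 [ 0.0000e+00 -2.9000e-01  9.6000e-01  4.7547e+02]
 [ 0.0000e+00  0.0000e+00  0.0000e+00  1.0000e+00]]
rear_stop [217.    5.3] 0.55 [654.6 216.4  82. ]
plate [221.6  97.3] 0.77 [577.  192.5  82. ]
lever_knob [378.4  87.8] 0.66 [632.8  47.1 120. ]
lever_pivot [321.6  53.8] 0.77 [649.2 108.4  80. ]
start_button_top [206.5 222.8] 0.65 [434.8 180.3  62. ]
stop_button_top [258.2 223.7] 0.79 [454.1 121.2  62. ]
stop_button_top [207.8 222.8] 0.47 [435.3 178.8  62. ]
clamp_pad [287.2  55.9] 0.84 [636.1 140.4  80. ]
```

View pics/w1.png

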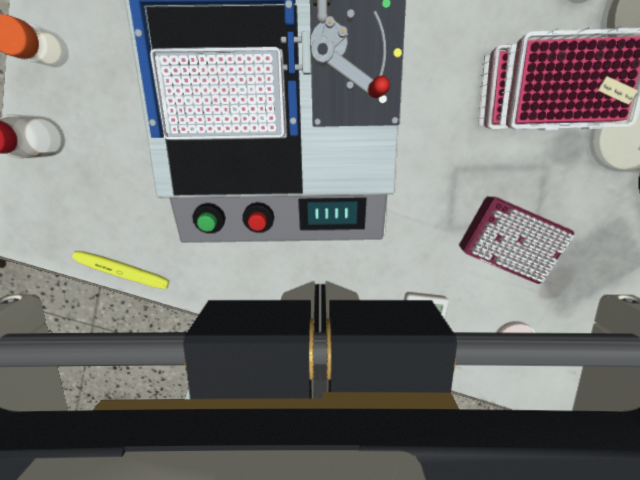

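The wrist view shows the plate front edge at row ~137 (columns 165-285), knob (379,87), green (207,219) and red (258,218). The tool's x axis is nearly parallel to the bed. I'll take one more view from further back.

```bash
python3 -m pendant '[1,-0.4,0,0,0,0,1,1,-0.4,0,0,0,0,1,1,-0.4,0,0,0,0,1,0,0,0,0,0,0,1,0,0,0,0,0,0,1]'
python3 - <<'E'
from h import *
im=save("wrist","w2.png"); M=K("wrist"); print(get_obs()["tool_pos"])
cv2.imwrite("pics/w2c.png",cv2.resize(im[:300,100:500,::-1],None,fx=2,fy=2,interpolation=cv2.INTER_CUBIC))
for t,z in dict(rear_stop=82,plate=82,lever_knob=120,lever_pivot=80,start_button_top=62,stop_button_top=62,clamp_pad=80,shaker=0).items():
    for q in pinpoint("wrist",t)[:2]: print(t,np.round(q["location"],1),round(q["score"],2),np.round(atz("wrist",q["location"],z,M),1))
np.savez("w2.npz",*M)
E
```

```text
time: 3.7
tool_pos: [575.6, 124.0, 317.8]
tcp_rot: [3.142, 0.001, 0.333]
contact_force: [0.0, 0.1, 0.2]
grip_width: -0.0
finger_force: 0.0
[575.30356968 123.60411094 318.25655533]
rear_stop [258.2 107.2] 0.9 [653.6 217.4  82. ]
plate [265.3 184.3] 0.77 [579.3 187.8  82. ]
lever_knob [409.8 183.6] 0.6 [634.3  47.2 120. ]
lever_pivot [353.6 151.4] 0.56 [644.5 107.4  80. ]
start_button_top [240.2 293.4] 0.53 [431.1 180.4  62. ]
stop_button_top [288.7 291.8] 0.71 [453.5 122.3  62. ]
clamp_pad [320.8 148.3] 0.63 [636.  142.2  80. ]
clamp_pad [113.6  17.1] 0.25 [685.1 371.4  80. ]
shaker [304.6 178.8] 0.7 [588.6 148.3   0. ]
```

View pics/w2c.png

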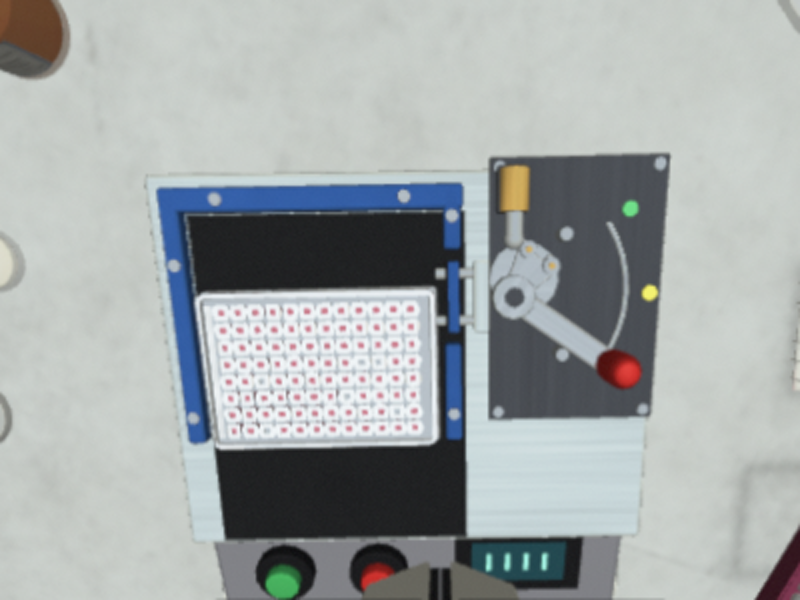

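```bash
python3 - <<'E'
from h import *
d=np.load("w2.npz"); M=[d[k] for k in d]
P={}
for n,u,v,z in [("stopL",185,213,93),("stopR",445,208,93),("matFL",225,538,82),("matFR",466,536,82),("plFL",217,447,90),("plFR",437,442,90),("plBL",200,294,96),("plBR",433,289,96),("knobtop",626,372,140),("hub",514,296,109),("green",283,580,66),("yellow",650,293,80),("greenmark",630,208,80),("railR",447,438,93),("railL",208,440,93)]:
    P[n]=atz("",(100+u/2,v/2),z,M); print(n,np.round(P[n],1))
for a,b in [("stopR","stopL"),("matFR","matFL"),("plFR","plFL"),("plBR","plBL")]:
    e=P[b]-P[a]; print(a,np.hypot(*e[:2]),"yaw",np.arctan2(-e[0],e[1]))
from scipy.optimize import brentq
e=P["hub"]-P["knobtop"];print("k-h",np.hypot(*e[:2]))
E
```

```text
stopL [632.2 278.1  93. ]
stopR [677.8 154.9  93. ]
matFL [461.8 218.6  82. ]
matFR [510.  83.  82.]
plFL [517.7 234.8  90. ]
plFR [560.9 118.9  90. ]
plBL [596.6 261.1  96. ]
plBR [638.7 147.9  96. ]
knobtop [634.1  49.2 140. ]
hub [649.2 108.4 109. ]
green [438.3 179.8  66. ]
yellow [674.4  36.3  80. ]
greenmark [710.1  63.8  80. ]
railR [565.6 114.6  93. ]
railL [521.  239.7  93. ]
stopR 131.30094835045765 yaw 0.35437359761056847
matFR 143.94546580793346 yaw 0.3413050993851614
plFR 123.69129591840232 yaw 0.35693191276420433
plBR 120.77635136101127 yaw 0.35620606734308213
k-h 61.09067292530782
```

```bash
python3 -m pendant '[-0.48,-0.67,0,0,0,-0.29,1,-0.48,-0.67,0.5,0,0,0,1,-0.48,-0.67,0.5,0,0,0,1,0,0,1,0,0,0,1,0,0,1,0,0,0,1,0,0,1,0,0,0,1,0,0,1,0,0,0,1,0,0,1,0,0,0,1,0,0,0.9,0,0,0,1,0,0,0,0,0,0,1,0,0,0,0,0,0,1]'
cat > st.py <<'E'
from h import *
import json
S=np.array([654.3,217,82]); a=0.353; R=np.array([[np.cos(a),-np.sin(a),0],[np.sin(a),np.cos(a),0],[0,0,1]])
if __name__=="__main__":
    o=get_obs(); print("t",o["time"],"rel stop",np.round(R.T@(o["tool_pos"]-S),1),"z",round(o["tool_pos"][2],1),"rot",np.round(o["tcp_rot"],3),"F sh",np.round(R.T@o["contact_force"],1))
E
python3 st.py
```

```text
time: 5.25
tool_pos: [514.9, 166.1, 112.0]
tcp_rot: [3.142, 0.0, 0.353]
contact_force: [-0.2, 0.1, 0.2]
grip_width: 0.4
finger_force: 0.0
t 5.25 rel stop [-148.4    0.5   30. ] z 112.0 rot [3.142 0.    0.353] F sh [-0.2  0.2  0.2]
```

```bash
python3 -m pendant '[0,0,0.5,0,0,0,1,0,0,0.33,0,0,0,1,0,0,0,0,0,0,1,0,0,0,0,0,0,1]'; python3 st.py; python3 -m pendant '[0.2,0,0,0,0,0,1,0.2,0,0,0,0,0,1,0.2,0,0,0,0,0,1,0.2,0,0,0,0,0,1,0.2,0,0,0,0,0,1,0.2,0,0,0,0,0,1]'; python3 st.py
```

```text
time: 5.65
tool_pos: [515.1, 166.2, 87.4]
tcp_rot: [3.141, -0.001, 0.353]
contact_force: [0.9, -0.3, -0.4]
grip_width: 0.4
finger_force: 0.0
t 5.65 rel stop [-148.2    0.5    5.4] z 87.4 rot [ 3.141e+00 -1.000e-03  3.530e-01] F sh [ 0.7 -0.6 -0.4]
time: 6.25
tool_pos: [548.9, 178.8, 86.5]
tcp_rot: [3.142, 0.0, 0.353]
contact_force: [-0.7, 0.0, 0.6]
grip_width: 0.6
finger_force: 0.3
t 6.25 rel stop [-112.1    0.6    4.5] z 86.5 rot [3.142 0.    0.353] F sh [-0.7  0.3  0.6]
```

```bash
python3 -m pendant '[0.2,0,0,0,0,0,1,0.2,0,0,0,0,0,1,0,0,0,0,0,0,1]'; python3 st.py; python3 - <<'E'
from h import *
im=save("wrist","w3.png")
cv2.imwrite("pics/w3c.png",cv2.resize(im[:340,100:540,::-1],None,fx=1.7,fy=1.7))
E
```

```text
time: 6.55
tool_pos: [560.6, 183.0, 86.5]
tcp_rot: [3.141, -0.001, 0.353]
contact_force: [-0.3, -0.6, 1.0]
grip_width: 0.5
finger_force: 0.0
t 6.55 rel stop [-99.7   0.5   4.5] z 86.5 rot [ 3.141e+00 -1.000e-03  3.530e-01] F sh [-0.5 -0.4  1. ]
```

View pics/w3c.png

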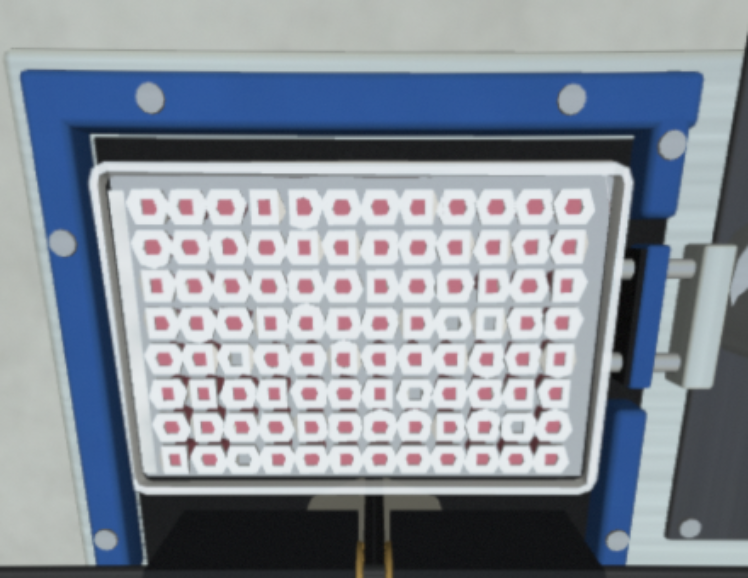

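The plate is moving straight; about 8 mm of dark gap is left below the rear rail (row ~145 of the crop). I'll go on in small steps until the force rises.

```bash
python3 -m pendant '[0.1,0,0,0,0,0,1,0.1,0,0,0,0,0,1,0,0,0,0,0,0,1]'; python3 st.py;  python3 -m pendant '[0.07,0,0,0,0,0,1,0,0,0,0,0,0,1]'; python3 st.py
```

```text
time: 6.9
tool_pos: [565.7, 184.9, 86.6]
tcp_rot: [3.141, -0.0, 0.353]
contact_force: [0.5, 0.1, -0.6]
grip_width: 0.7
finger_force: 0.0
t 6.9 rel stop [-94.2   0.5   4.6] z 86.6 rot [ 3.141 -0.     0.353] F sh [ 0.5 -0.1 -0.6]
time: 7.1
tool_pos: [566.0, 185.2, 86.5]
tcp_rot: [-3.141, 0.003, 0.353]
contact_force: [-4.7, -1.3, 3.4]
grip_width: 0.7
finger_force: 2.6
t 7.1 rel stop [-93.8   0.7   4.5] z 86.5 rot [-3.141e+00  3.000e-03  3.530e-01] F sh [-4.8  0.4  3.4]
```

```bash
python3 -m pendant '[0.06,0,0,0,0,0,1,0,0,0,0,0,0,1]'; python3 st.py;python3 - <<'E'
from h import *
im=save("wrist","w4.png")
cv2.imwrite("pics/w4c.png",cv2.resize(im[:340,100:540,::-1],None,fx=1.7,fy=1.7))
E
```

```text
time: 7.3
tool_pos: [566.1, 185.3, 86.5]
tcp_rot: [-3.141, 0.007, 0.353]
contact_force: [-11.2, -3.5, 6.9]
grip_width: 0.6
finger_force: 5.7
t 7.3 rel stop [-93.8   0.7   4.5] z 86.5 rot [-3.141  0.007  0.353] F sh [-11.7   0.6   6.9]
```

View pics/w4c.png

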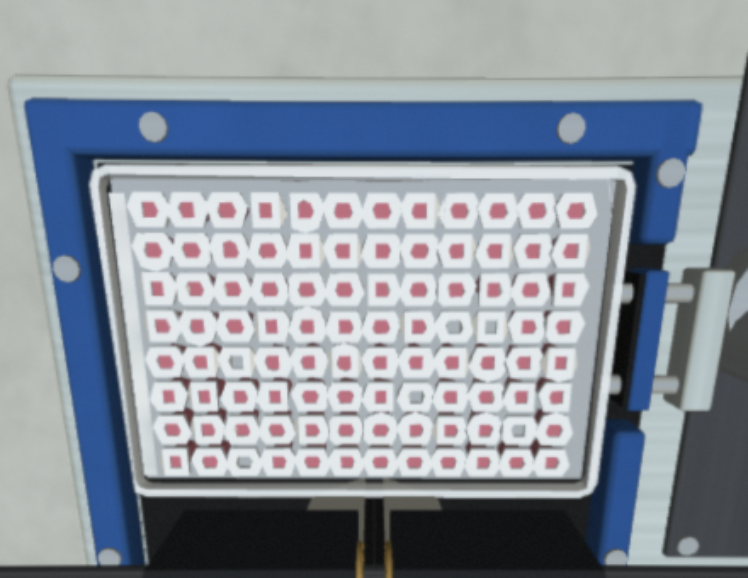

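The plate now sits flush: the rear skirt is parallel to the rail, and the force rises with no travel. Next I back off, rise and go in front of the knob. The knob is about (-77,-151) from rear_stop in shaker axes and the pivot about (-42.5,-100).

```bash
python3 -m pendant '[-0.1,0,0,0,0,0,1,-0.4,0,0,0,0,0,1,-0.5,0,0,0,0,0,1,0,0,0.0,0,0,0,1]'; python3 st.py; python3 -m pendant '[0,0,-0.5,0,0,0,1,0,0,-0.46,0,0,0,1,0,0.85,0,0,0,0,1,0,0.85,0,0,0,0,1,0,0.85,0,0,0,0,1,0,0.85,0,0,0,0,1,0,0.85,0,0,0,0,1,0,0.85,0,0,0,0,1,0,0,0,0,0,0,1,0,0,0,0,0,0,1]'; python3 st.py; python3 - <<'E'
from st import *
M=K("wrist");im=save("wrist","w5.png")
cv2.imwrite("pics/w5c.png",cv2.resize(im[:400,:,::-1],None,fx=1.2,fy=1.2))
for t,z in dict(lever_knob=120,lever_pivot=80,plate=82,rear_stop=82).items():
    for q in pinpoint("wrist",t)[:1]: print(t,q["location"],round(q["score"],2),np.round(R.T@(atz("",q["location"],z,M)-S),1))
E
```

```text
time: 7.75
tool_pos: [539.7, 175.5, 86.6]
tcp_rot: [-3.141, 0.001, 0.353]
contact_force: [-0.6, -1.0, 0.7]
grip_width: 0.3
finger_force: 0.0
t 7.75 rel stop [-121.9    0.7    4.6] z 86.6 rot [-3.141e+00  1.000e-03  3.530e-01] F sh [-0.9 -0.7  0.7]
time: 8.75
tool_pos: [594.2, 32.1, 115.3]
tcp_rot: [-3.141, -0.0, 0.352]
contact_force: [-0.3, 0.5, 0.6]
grip_width: 0.6
finger_force: 0.0
t 8.75 rel stop [-120.3 -152.8   33.3] z 115.3 rot [-3.141 -0.     0.352] F sh [-0.1  0.5  0.6]
lever_knob [314.7, 218.4] 0.88 [ -76.8 -151.3   38. ]
lever_pivot [214.8, 136.8] 0.68 [-42.6 -98.9  -2. ]
plate [13.6, 134.6] 0.74 [-42.2   2.    0. ]
rear_stop [216.0, 139.1] 0.17 [-43.7 -99.9   0. ]
```

View pics/w5c.png

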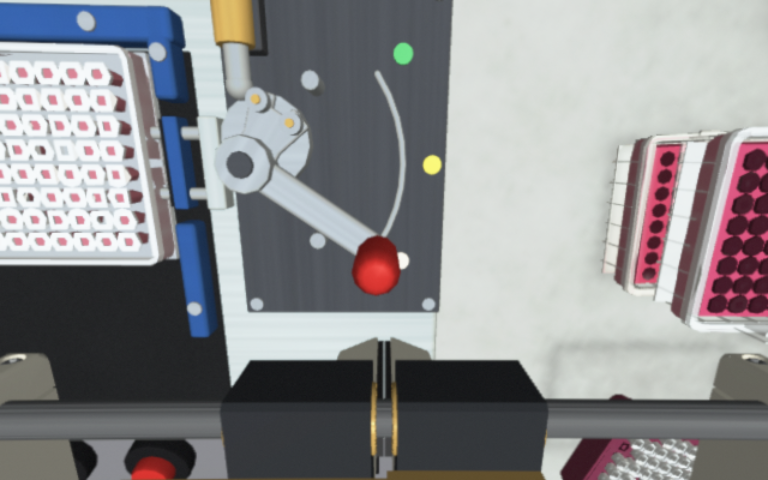

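The knob (377,265 in the crop) is straight ahead of the fingers and the lever is at 0. Now push it along.

```bash
python3 -m pendant '[0.4,0.05,0,0,0,0,1,0.3,0.05,0,0,0,0,1,0.2,0.03,0,0,0,0,1,0.2,0.03,0,0,0,0,1,0.2,0.03,0,0,0,0,1]'; python3 st.py; python3 -m pendant '[0.2,0.02,0,0,0,0,1,0.2,0.02,0,0,0,0,1,0.2,0,0,0,0,0,1,0,0,0,0,0,0,1]'; python3 st.py
```

```text
time: 9.5
tool_pos: [631.1, 38.4, 115.0]
tcp_rot: [3.14, 0.005, 0.353]
contact_force: [-2.9, -5.1, 0.2]
grip_width: 0.4
finger_force: 2.4
t 9.5 rel stop [ -83.5 -159.6   33. ] z 115.0 rot [3.14  0.005 0.353] F sh [-4.5 -3.8  0.2]
time: 9.9
tool_pos: [650.4, 46.1, 115.3]
tcp_rot: [3.141, -0.001, 0.354]
contact_force: [0.4, 0.1, 0.7]
grip_width: 0.6
finger_force: 0.0
t 9.9 rel stop [ -62.8 -159.    33.3] z 115.3 rot [ 3.141e+00 -1.000e-03  3.540e-01] F sh [ 0.4 -0.   0.7]
```

```bash
python3 -m pendant '[0.2,0,0,0,0,0,1,0.2,0,0,0,0,0,1,0.2,-0.04,0,0,0,0,1,0.2,-0.06,0,0,0,0,1,0.2,-0.06,0,0,0,0,1,0,0,0,0,0,0,1]'; python3 st.py; python3 -m pendant '[0.1,-0.05,0,0,0,0,1,0.1,-0.03,0,0,0,0,1,0,0,0,0,0,0,1]'; python3 st.py
```

```text
time: 10.5
tool_pos: [676.9, 61.5, 115.4]
tcp_rot: [-3.141, -0.001, 0.354]
contact_force: [-0.1, 0.5, 0.5]
grip_width: 0.3
finger_force: 0.0
t 10.5 rel stop [ -32.6 -153.8   33.4] z 115.4 rot [-3.141e+00 -1.000e-03  3.540e-01] F sh [0.1 0.5 0.5]
time: 10.8
tool_pos: [681.1, 65.0, 115.4]
tcp_rot: [-3.142, -0.0, 0.353]
contact_force: [-0.0, -0.4, -0.0]
grip_width: 0.3
finger_force: 0.0
t 10.8 rel stop [ -27.4 -151.9   33.4] z 115.4 rot [-3.142 -0.     0.353] F sh [-0.2 -0.4 -0. ]
```

```bash
python3 -m pendant '[0.1,0,0,0,0,0,1,0.06,0,0,0,0,0,1,0,0,0,0,0,0,1]'; python3 st.py
```

```text
time: 11.1
tool_pos: [682.3, 65.5, 115.0]
tcp_rot: [-3.14, 0.008, 0.353]
contact_force: [-13.2, -3.2, 4.9]
grip_width: 0.6
finger_force: 6.4
t 11.1 rel stop [ -26.1 -151.8   33. ] z 115.0 rot [-3.14   0.008  0.353] F sh [-13.5   1.5   4.9]
```

Hard stop reached at -26.1 (predicted -26.5). I'll back off and go to view the result and the buttons.

```bash
python3 -m pendant '[-0.2,0,0,0,0,0,1,-0.9,0,0,0,0,0,1,-0.5,0,-1,0,0,0,1,-0.5,0,-1,0,0,0,1,-0.8,-0.8,-0.8,0,0,0,1,-0.8,-0.8,0,0,0,0,1,-0.8,-0.8,0,0,0,0,1,-0.8,-0.8,0,0,0,0,1,-0.8,-0.8,0,0,0,0,1,-0.8,-0.8,0,0,0,0,1,0,0,0,0,0,0,1,0,0,0,0,0,0,1]'; python3 st.py; python3 - <<'E'
from st import *
M=K("wrist");im=save("wrist","w6.png")
cv2.imwrite("pics/w6c.png",cv2.resize(im[:400,:,::-1],None,fx=1.2,fy=1.2))
for t,z in dict(lever_knob=120,lever_pivot=80,plate=82,rear_stop=82,start_button_top=62,stop_button_top=62).items():
    for q in pinpoint("wrist",t)[:1]: print(t,np.round(q["location"]),round(q["score"],2),np.round(R.T@(atz("",q["location"],z,M)-S),1))
E
```

```text
time: 12.3
tool_pos: [441.8, 130.1, 200.1]
tcp_rot: [3.141, -0.002, 0.354]
contact_force: [0.4, 0.6, 0.0]
grip_width: 0.4
finger_force: 0.0
t 12.3 rel stop [-229.4   -8.   118.1] z 200.1 rot [ 3.141e+00 -2.000e-03  3.540e-01] F sh [0.5 0.4 0. ]
start_button_top [263. 219.] 0.77 [-220.4   39.3  -20. ]
stop_button_top [334. 217.] 0.84 [-218.6  -21.2  -20. ]
```

View pics/w6c.png

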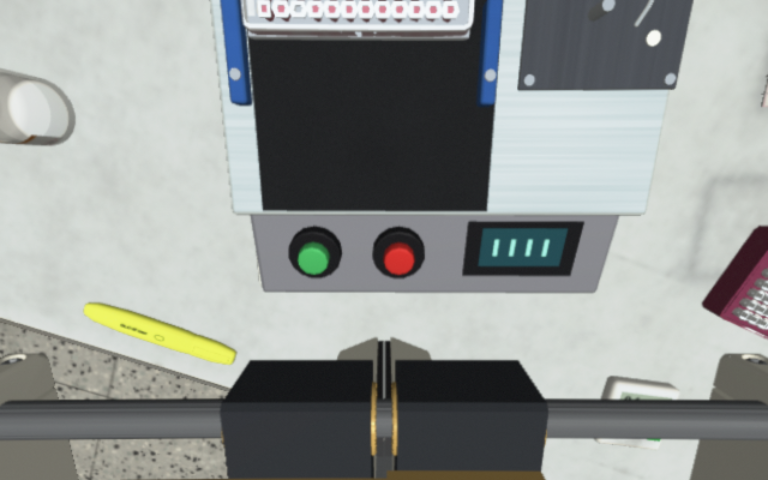

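The view shows green at (313,258) and red at (398,258) in the crop; the lever is out of frame, so I'll check it from the fixed cameras.

```bash
python3 -m pendant '[0.12,-0.8,0.5,0,0,0,1,0.12,-0.8,1,0,0,0,1,0,0,1,0,0,0,1,0,0,1,0,0,0,1,0,0,0,0,0,0,1,0,0,0,0,0,0,1]'; python3 st.py; python3 - <<'E'
from st import *
for q in(0,.6,1.2):
    k=S+R@(np.array([-42.5,-100,38])+62*np.array([np.sin(q-.6),-np.cos(q-.6),0])); print(q,[np.round(proj(n,k)) for n in("top","scene")])
for n in("top","scene"):
    im=save(n,n+"2.png")
    print(n,[(np.round(r["location"]),round(r["score"],2)) for r in pinpoint(n,"lever_knob")])
    if n=="top": cv2.imwrite("pics/t2c.png",cv2.resize(im[130:290,215:375,::-1],None,fx=3.7,fy=3.7,interpolation=cv2.INTER_CUBIC))
E
```

```text
time: 13.25
tool_pos: [431.9, 177.3, 94.6]
tcp_rot: [3.142, 0.001, 0.353]
contact_force: [0.3, 0.7, 0.4]
grip_width: 0.6
finger_force: 0.0
t 13.25 rel stop [-222.5   39.6   12.6] z 94.6 rot [3.142e+00 1.000e-03 3.530e-01] F sh [0.5 0.6 0.4]
0 [array([324., 182.]), array([291., 204.])]
0.6 [array([324., 168.]), array([285., 198.])]
1.2 [array([315., 156.]), array([274., 196.])]
top [(array([315., 159.]), 0.8), (array([393., 286.]), 0.23)]
scene []
```

View pics/t2c.png

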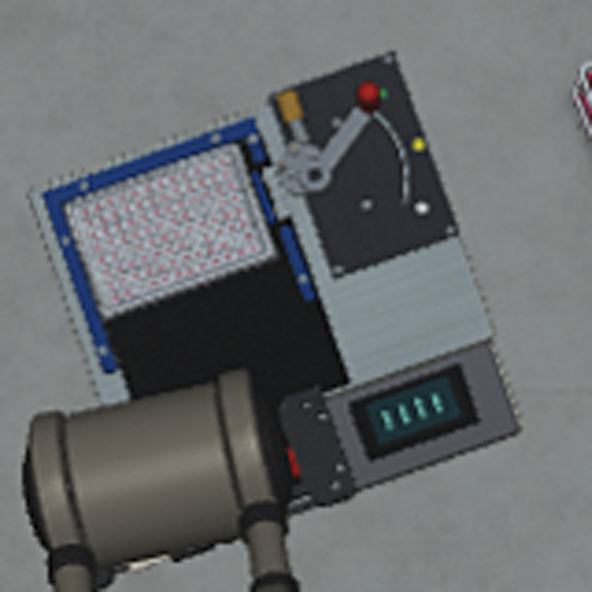

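The lever is at the green mark (knob 369,96 in the crop), the pad is advanced and the plate is against the rear rail. Now the press.

```bash
python3 -m pendant '[0,0,0.4,0,0,0,1,0,0,0.4,0,0,0,1,0,0,0,0,0,0,1]'; python3 st.py; python3 -m pendant '[0,0,0.1,0,0,0,1,0,0,0.1,0,0,0,1,0,0,0,0,0,0,1]'; python3 st.py
```

```text
time: 13.75
tool_pos: [432.1, 177.4, 70.8]
tcp_rot: [3.141, -0.001, 0.353]
contact_force: [-0.4, -0.8, 2.9]
grip_width: 0.2
finger_force: 1.5
t 13.75 rel stop [-222.2   39.6  -11.2] z 70.8 rot [ 3.141e+00 -1.000e-03  3.530e-01] F sh [-0.6 -0.6  2.9]
time: 14.05
tool_pos: [432.9, 177.7, 67.2]
tcp_rot: [3.141, -0.004, 0.353]
contact_force: [-5.3, -1.6, 23.3]
grip_width: 0.2
finger_force: 12.2
t 14.05 rel stop [-221.4   39.6  -14.8] z 67.2 rot [ 3.141 -0.004  0.353] F sh [-5.5  0.3 23.3]
```

```bash
python3 - <<'E'
from st import *
d=np.load("w2.npz"); M=[d[k] for k in d]
for z in (62,66,69):
    print(z, np.round(R.T@(atz("",(240.2,293.4),z,M)-S),1), [np.round(R.T@(atz(n,p,z)-S),1)[:2] for n,p in (("scene",(286.3,273.8)),("top",(272.4,261.)))])
M=K("wrist");im=save("wrist","w7.png")
cv2.imwrite("pics/w7c.png",cv2.resize(im[100:400,150:500,::-1],None,fx=2,fy=2,interpolation=cv2.INTER_CUBIC))
E
```

```text
62 [-222.1   42.9  -20. ] [array([-215.9,   36.2]), array([-212.9,   37.9])]
66 [-220.2   41.9  -16. ] [array([-218.6,   39.1]), array([-213.2,   37.6])]
69 [-218.8   41.1  -13. ] [array([-220.7,   41.2]), array([-213.4,   37.4])]
```

View pics/w7c.png

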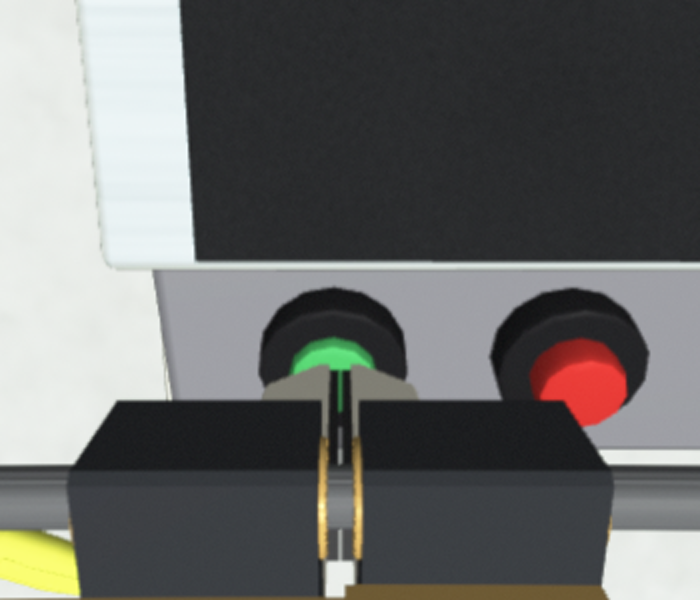

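The fingertip is squarely on the green button, which is bottomed (its side wall is gone, unlike the red one's), at 23 N. Releasing.

```bash
python3 -m pendant '[0,0,-0.3,0,0,0,1,0,0,-0.8,0,0,0,1,0,0,-1,0,0,0,1,0,0,-1,0,0,0,1,-0.3,0,-1,0,0,0,1,-0.3,0,-0.5,0,0,0,1,0,0,0,0,0,0,1,0,0,0,0,0,0,1]'; python3 - <<'E'
from st import *
M=K("wrist");im=save("wrist","w8.png")
cv2.imwrite("pics/w8c.png",cv2.resize(im[:400,:,::-1],None,fx=1.2,fy=1.2))
capture("top");print([(np.round(r["location"]),round(r["score"],2)) for r in pinpoint("top","lever_knob")])
r=pinpoint("top","plate");print(np.round(R.T@(atz("top",r[0]["location"],82)-S),1))
E
```

```text
time: 14.9
tool_pos: [414.7, 171.2, 202.4]
tcp_rot: [3.141, -0.001, 0.353]
contact_force: [0.2, 1.0, -1.2]
grip_width: 0.2
finger_force: 0.0
[(array([312., 159.]), 0.78)]
[-48.3   7.3   0. ]
```

View pics/w8c.png

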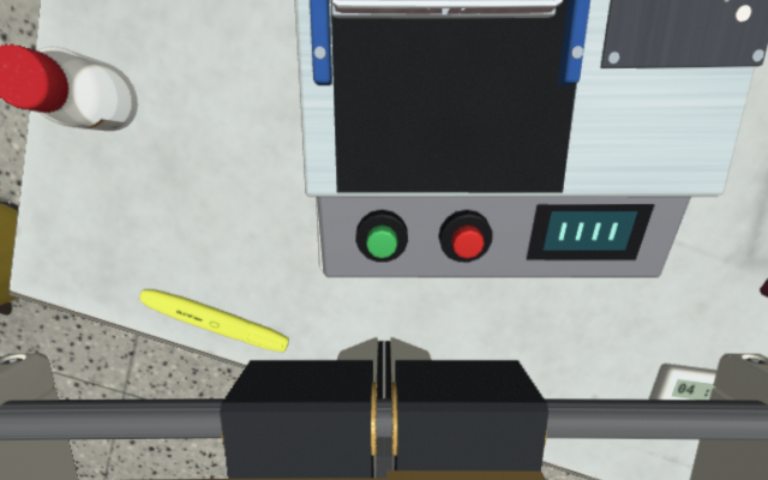

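The green button has sprung back up (381,241) beside the untouched red one, and nothing else has moved. Handing in.

```bash
python3 -c "
from plant import close_job
print(close_job())"
```

```text
the job is handed in; nothing more can be done
None
```

The job is handed in: the plate is flush against the rear stop, the lever is at its second stop with the plate clamped, and the green start button was then pressed fully down and let go. The shaker's display looked the same after the press, so I saw no sign of the run itself starting.

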